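# Lock the lamp's lens collar and hold the colour-standard plate over the light, label up

### The arm

A 6-joint arm with a two-finger parallel gripper is mounted at the origin on the work surface. World frame = base frame: x ahead of the robot, y to its left, z up, the work surface at z = 0. Lengths are in mm, angles in rad, forces in N, time in s.
With the tool pointing down it reaches from about 275 to 875 mm from the base axis. Payload 12.5 kg.
Tool frame: the origin (TCP) lies on the centre line of the jaws, within the pads' length; the fingertips stand 19 mm ahead of it and the grasp point (between the pads) is the TCP; z points along the fingers, y is the line along which they close (so a half turn about z gives the same grasp; the last joint's range is limited). The gripper opens to 85 mm and grips with 20 to 120 N. Pads are 22 mm wide; open, the fingers measure 114 mm over their backs; the gripper's body (76 mm by 85 mm) begins 54 mm behind the grasp point. The pads swing forward as they close: fully open they stand 13 mm farther back than shut.
Start: joints at [-1.406, 0.351, 1.652, -0, 1.139, -0.085], TCP at [135.986, -532.909, 250.29] pointing down, gripper open.
Joint ranges: [-2.75, 2.75], [-0.79, 2.1], [0.01, 2.65], [-1.57, 4.71], [0.07, 3.14], [-2.87, 2.87]. Speed limits (rad/s): [2.22, 2.22, 2.79, 3.14, 3.14, 3.14].

### API

Orientations are given as a 3x3 rotation matrix whose columns are the frame's x, y, z axes.
In Python, from cell import arm gives the robot as it stands.
- The arm moves only by the shell command python3 -m creep 'ROWS'. ROWS is JSON, one flat list of numbers, 7 for each row, row after row: the shift along the tool's x, y, z in cm, then the turn, a rotation vector about the tool's x, y, z in rad, then the finger opening in cm, from 0 to 8.54. A call has 1 to 20 rows; each row is the pose to reach, as a shift and turn from the pose commanded when the call began, along the tool's axes at that moment; what a row does not reach only later rows make up. A row lasts 1/12 s, in which the tool goes at most 41.7 mm and 7.16 degrees, less where a joint would pass 70% of its speed; a pose out of reach is approached as far as the arm can. A call with a gripper value outside its range is refused whole. The fingers move at their own pace and stop on an object; the grip force is fixed at half the most. Time passes only in rows, so rows that repeat a pose let the fingers close. It gives the time, the measured TCP pose, the force, the opening and the grip force at its end, in the units of the state.
- arm.observe(): the state, without advancing time (a new reading comes with each control period).
- arm.capture(name): name is "side" or "top" or "wrist"; returns (picture, depth): 480x640x3 uint8, red, green, blue; 480x640 float32, mm along the optical axis (not along the pixel's ray), 0 where there is no reading.
- arm.camera_params(name): a dict with "fx", "fy", "cx", "cy" (pixels), "position" and "attitude" of the camera in the world. Camera axes: x right, y down, z forward; pixel columns grow to the right and rows downward; lengths in mm; the calibration is good to about 2 mm. The wrist camera is an equidistant fisheye: a pixel r from the principal point sees the ray r / f radians off the axis. A picture is of the moment at which its call begins: read the wrist's pose just before it. camera_params takes no time and is no camera call; for the wrist camera it gives the pose at the moment of the call.
- arm.sign_off(): hands the job in; it is judged then, once.
The state is a dict: "time": time; "q": joint angles; "joint_velocities": joint speeds; "joint_torque": joint torques, N m; "eef_pos": TCP position; "tool_rot": TCP orientation; "wrist_force": force on the tool from outside, world axes, zero at the start; "wrist_torque": the same for the moment, N m; "width": opening from 0.0 (shut) to 1.0 (fully open); "gripper_force": force on a finger pad.
Only numpy, scipy, OpenCV 4.12 (cv2) and the standard library are available. Lean on these libraries where they do the work, as an engineer would, in place of code of your own. Each camera call takes 0.05 s, during which the arm holds its last target. There are 200 camera calls.

### The job

Turn the bench lamp's lens collar counter-clockwise until its lug stands at the raised bar, the locked mark. Then take the glass plate out of its rack, gripping it away from the frosted label end (the end with the notched corner), and finish while holding it still about a hand's breadth above the lamp's lens, clear of everything, its length level and its label face turned upward to at least half way between upright and flat. The collar stays locked, and the beaker, jar and stopper stay where they stand.

Things in the scene. Friction and masses are not known exactly. Their poses are not given: they have to be found in the camera images.
- plate: Loose glass plate, 90 (x) x 8 (y) x 60 mm (z), 0.11 kg; origin at its centre. Stands in the rack on its long edge, z up. A 14 x 14 mm notch is cut through the corner at +x, +z (an upper corner). Pale bands at both ends look alike: the frosted label end is the notched one, x = 19 to 45 mm. The label face is the +y face: looking squarely at it, notch on top, the notch is at your left.
- rack: Fixed black plastic drying rack, slab 120 (x) x 70 (y) x 8 mm high, origin under its centre on the table. Four 12 x 12 mm posts at x = +-34, y = +-11 mm rise to 30 mm above the table and leave a 10 mm slot along x. The plate stands in it on the slab, near its middle, axes as the rack's, its top edge 68 mm above the table.
- lamp: Fixed round black lamp shining upward, foot 120 mm and body 112 mm in diameter, 40 mm high; origin on the table on its axis, z up. It carries the collar. On its rim outside the collar a white raised bar, 13 x 6 x 6 mm, marks locked; a small white round dot marks fully open.
- lens (a point): Centre of the lamp's lens, on the lamp and collar axis, 46 mm above the table.
- collar (a joint): Captive aluminium ring round the lens, radius 25 to 38 mm, from 40 to 52 mm above the table, turning on the lamp's vertical axis. Rad: 0 fully open (lug at the dot), growing counter-clockwise seen from above; 1.10 locked (lug at the bar); stop at 1.5. Slight friction (0.05 N m); it stays where left.
- lug (a point): Centre of the top face of the collar's lug, 31 mm from the collar axis, 79 mm above the table, turning with the collar. The lug is an upright block, 16 mm radially, 10 mm thick across that, rising from the ring's top (52 mm) to 79 mm above the table: pinch its 10 mm thickness from above.
- beaker: Bystander: open glass beaker, 72 mm in diameter, 85 mm high, origin at the centre of its underside. Leave alone.
- jar: Bystander: closed amber jar, 52 mm in diameter, 65 mm high, origin at the centre of its underside. Leave alone.
- stopper: Bystander: cork stopper, 42 mm in diameter at the top, 32 mm high, origin at the centre of its underside. Leave alone.
There are look-alikes about, which are no part of the job. Several things have the shape of the rack; the one meant has the colours described above.

How it is judged (in metres and radians):
On the way, in this order (a step that is already met when the one before it is completed fails the run):
1. the collar stands at its locked mark, the plate still in its rack (value of joint collar between 1 and 1.2 rad and distance of plate from where it was at the start of the episode below 0.015 m), for 0.3 s.
2. the plate is lifted out of the rack (height (world z) of plate above 0.09 m), for 0.2 s.
At the end, for the whole second after the job is handed in: Collar within 0.1 rad of locked. Plate held by the fingers off its label end (grasp at plate x < 12 mm), centre within 50 mm of the lens axis and 110 to 350 mm above the table, off lamp and rack, still; label face within 55 deg of straight up, length level within 14 deg (value of joint collar between 1 and 1.2 rad and horizontal distance between plate and lens below 0.05 m and height (world z) of plate between 0.11 and 0.35 m and angle between plate's own y axis and vertical below 0.96 rad and angle between plate's own x axis and vertical between 1.32 and 1.82 rad and contact force between the fingers and plate above 0.5 N and x of the grasp point in the frame of plate below 0.012 m and contact force between plate and lamp below 0.1 N and contact force between plate and rack below 0.1 N and linear speed of plate below 0.03 m/s); the arm keeps its last pose, push and grip.
It fails at once if the beaker is moved more than 30 mm (distance of beaker from where it was at the start of the episode above 0.03 m).
It fails at once if the jar is moved more than 30 mm (distance of jar from where it was at the start of the episode above 0.03 m).
It fails at once if the stopper is moved more than 30 mm (distance of stopper from where it was at the start of the episode above 0.03 m).
It also fails if it takes over 53 s, if anything falls off the work surface, if the arm or the gripper's body presses on something with over 40 N, if the wrist force passes 120 N, or if a joint passes its speed limit or range.

## Working session

There is one attempt and no reset: what is moved stays moved. The work goes in short steps, Python scripts to look and compute and a shell command to move; the robot and the scene stay as the last step left them, time stands still between calls to the robot, and variables do not carry over. Pictures are saved under pics/ and viewed, at most 10 in all, crops included, and the job is handed in when it is done.

```bash
mkdir -p pics; ls; python3 - <<'E'
from cell import arm
import cv2,numpy as np
for n in("top","side"):
    p,d=arm.capture(n); cv2.imwrite(f"pics/{n}0.png",p[...,::-1]); np.savez(f"{n}0.npz",p=p,d=d)
    print(n,arm.camera_params(n), (d>0).mean())
s=arm.observe();print(s['time'],s['tool_rot'],s['width'])
E
```

```text
pics
top {'fx': 548.5564521190266, 'fy': 548.5564521190266, 'cx': 321.4937455654061, 'cy': 242.98633496139286, 'position': array([ 491.70403678,   22.06902958, 1273.77650159]), 'attitude': array([[ 9.20485137e-04, -9.98365892e-01,  5.71375399e-02],
       [-9.99983083e-01, -1.24712718e-03, -5.68137291e-03],
       [ 5.74334671e-03, -5.71313437e-02, -9.98350151e-01]])} 0.9959114583333334
side {'fx': 547.0647883104775, 'fy': 547.0647883104775, 'cx': 323.3540352658892, 'cy': 238.762841404296, 'position': array([ -30.17336923,  611.87307856, 1065.39398037]), 'attitude': array([[-0.69250849, -0.55366928,  0.46247413],
       [-0.72132186,  0.52141831, -0.45587028],
       [ 0.01125889, -0.64928674, -0.76046036]])} 0.9960026041666666
0.1 [[ 9.68965948e-01  2.47194173e-01 -1.79992710e-04]
 [ 2.47194225e-01 -9.68965402e-01  1.03173539e-03]
 [ 8.06322677e-05 -1.04420962e-03 -9.99999452e-01]] 1.00011450400922
```

View pics/top0.png

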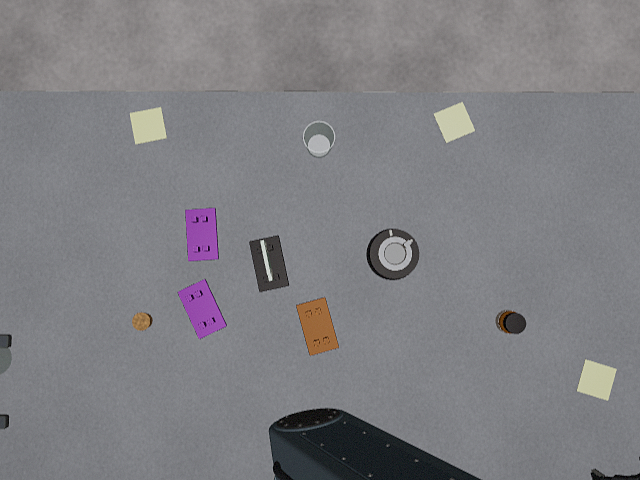

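View pics/side0.png

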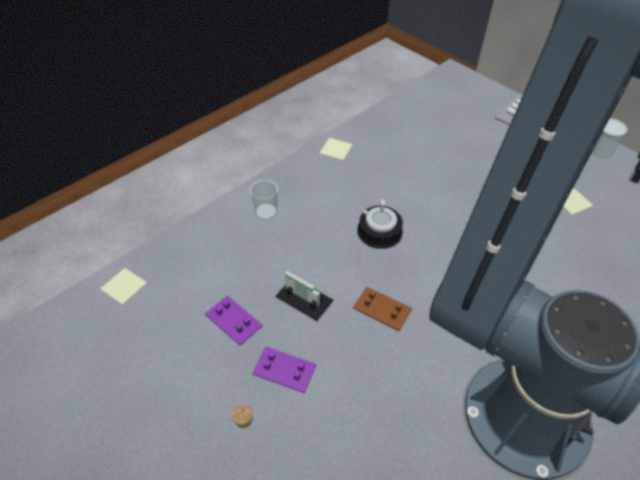

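Candidates for the rack are black (269,263), purple (201,234) and (202,309), and orange (318,327). Only the black one matches the description, and it's also the one holding the plate. The lamp is at (394,254). I'll confirm this in one enlarged composite.

```bash
cat > h.py <<'E'
import numpy as np,cv2
from cell import arm
def ray(n,u,v,c=None):
    c=c or arm.camera_params(n); d=np.array([(u-c['cx'])/c['fx'],(v-c['cy'])/c['fy'],1.])
    return np.array(c['position']),np.array(c['attitude'])@d
def onz(n,u,v,z):
    p,d=ray(n,u,v); return p+d*(z-p[2])/d[2]
def cloud(n,d):
    c=arm.camera_params(n); v,u=np.mgrid[:480,:640]
    P=np.stack([(u-c['cx'])/c['fx']*d,(v-c['cy'])/c['fy']*d,d],-1)
    return P@np.array(c['attitude']).T+c['position']
E
python3 - <<'E'
from h import *
t=np.load('top0.npz');s=np.load('side0.npz')
def cr(p,u,v):return cv2.resize(p[v-30:v+30,u-40:u+40],(400,300),interpolation=cv2.INTER_CUBIC)
im=np.vstack([np.hstack([cr(t['p'],394,250),cr(t['p'],269,263)]),np.hstack([cr(s['p'],381,222),cr(s['p'],304,294)])])
cv2.imwrite('pics/c.png',im[...,::-1])
P=cloud('top',t['d']);S=cloud('side',s['d'])
for nm,C,(u,v) in(('lamp t',P,(394,250)),('rack t',P,(269,263)),('rack s',S,(304,294)),('lamp s',S,(381,222))):
    a=C[v-35:v+35,u-35:u+35].reshape(-1,3)
    for z0,z1 in((30,44),(44,60),(60,95)):
        m=(a[:,2]>z0)&(a[:,2]<z1)
        if m.sum():print(nm,z0,z1,m.sum(),a[m].mean(0).round(1),a[m].min(0).round(),a[m].max(0).round())
# black rack slab
hsv=cv2.cvtColor(t['p'],cv2.COLOR_RGB2HSV)
m=((hsv[...,2]<70)).astype(np.uint8); k,l,st,ce=cv2.connectedComponentsWithStats(m)
for i in range(1,k):
    if 300<st[i,4]<8000:
        cn=np.argwhere(l==i)[:,::-1].astype(np.float32); print(st[i],ce[i].round(1),cv2.minAreaRect(cn))
E
```

```text
lamp t 30 44 1043 [ 538.7 -146.5   40. ] [ 486. -203.   31.] [595. -92.  44.]
lamp t 44 60 845 [ 540.3 -147.3   49.7] [ 490. -202.   44.] [594. -94.  60.]
lamp t 60 95 43 [ 560.8 -171.    76.9] [ 554. -181.   61.] [ 569. -163.   84.]
rack t 30 44 88 [517.5 134.6  33.2] [477. 113.  30.] [567. 159.  44.]
rack t 44 60 46 [506.7 132.2  52.7] [479. 125.  45.] [568. 143.  59.]
rack t 60 95 140 [530.7 139.   67.7] [495. 128.  60.] [567. 151.  74.]
rack s 30 44 142 [512.8 137.1  35.8] [474. 111.  30.] [563. 155.  44.]
rack s 44 60 157 [515.6 136.7  52.1] [476. 121.  44.] [565. 149.  60.]
rack s 60 95 153 [525.9 136.8  66.1] [486. 123.  60.] [565. 148.  72.]
lamp s 30 44 684 [ 529.4 -140.2   39. ] [ 480. -209.   30.] [593. -93.  44.]
lamp s 44 60 524 [ 535.3 -149.6   49.4] [ 490. -195.   44.] [590. -97.  59.]
lamp s 60 95 40 [ 556.1 -172.6   73.6] [ 550. -183.   60.] [ 565. -163.   84.]
[367 229  52  51 904] [391.7 254.1] ((392.5, 254.0), (50.0, 51.0), 90.0)
[ 249  236   40   56 1230] [268.3 263.2] ((268.6432800292969, 263.1803894042969), (51.39961242675781, 30.644058227539062), 78.11134338378906)
[503 312  23  22 382] [514.  322.7] ((514.050048828125, 322.8500061035156), (22.76839828491211, 19.922346115112305), 18.43494987487793)
```

View pics/c.png

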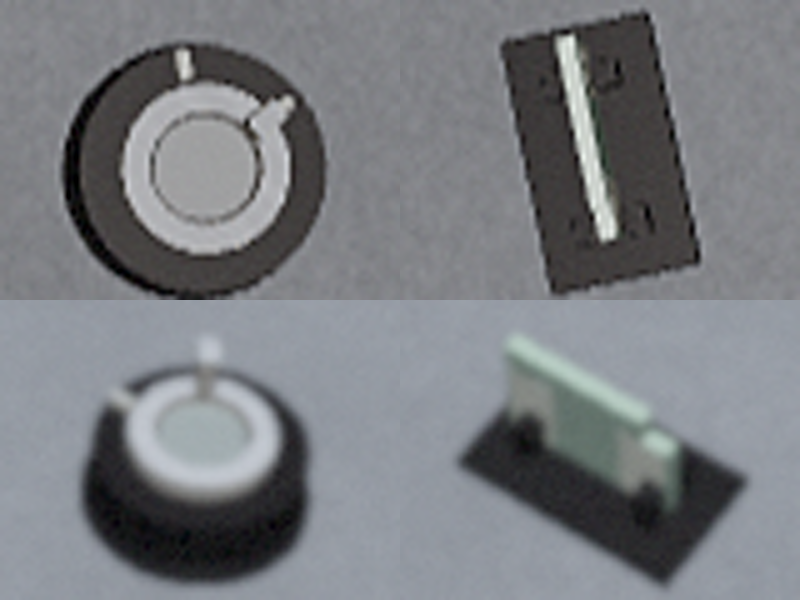

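The crops confirm it: the black rack at (269,263) holds the plate, and the notch is at its near end (right side of the side view, crop ~(655,435)). The label face therefore points to world -y. The lug top is at about px (411,241) and the white bar at about px (391,233). Next come the numbers.

```bash
python3 - <<'E'
from h import *
t=np.load('top0.npz');s=np.load('side0.npz')
# lamp axis: ring/lens region via bright mask in top view
g=cv2.cvtColor(t['p'],cv2.COLOR_RGB2GRAY)
roi=np.zeros_like(g);roi[225:285,362:425]=1
P=cloud('top',t['d'])
dark=((g<75)&(roi>0)).astype(np.uint8)
# lens disc edge: inner bright component
m=((g>110)&(roi>0)&(np.hypot(*(np.mgrid[:480,:640]-np.array([253,395])[:,None,None]))<20)).astype(np.uint8)
c=max(cv2.findContours(m,0,1)[0],key=cv2.contourArea)[:,0]
a=np.degrees(np.arctan2(c[:,1]-253,c[:,0]-395)); sel=~((a>-80)&(a<-10))
q=np.array([onz('top',*p,52.)[:2] for p in c[sel]])
A=np.c_[2*q,np.ones(len(q))];x=np.linalg.lstsq(A,(q**2).sum(1),rcond=None)[0];C=x[:2]
print('ring fit',C,'R',np.sqrt(x[2]+C@C))
for n,T in(('top',P),('side',cloud('side',s['d']))):
    a=T.reshape(-1,3); r=np.hypot(*(a[:,:2]-C).T)
    l=a[(r<45)&(a[:,2]>68)&(a[:,2]<90)];print(n,'lug',l.mean(0),len(l),np.degrees(np.arctan2(*(l.mean(0)[:2]-C)[::-1])))
    # body top disc centre
mb=((g>130)&(roi>0)); mb[:, :]&=(np.hypot(*(np.mgrid[:480,:640]-np.array([233,391])[:,None,None]))<6)
v,u=np.nonzero(mb); b=onz('top',u.mean(),v.mean(),45.); print('bar',u.mean(),v.mean(),b,np.degrees(np.arctan2(b[1]-C[1],b[0]-C[0])),np.hypot(*(b[:2]-C)))
gs=s['p'];hs=cv2.cvtColor(gs,cv2.COLOR_RGB2GRAY)
print('rack',onz('top',268.64,263.18,7.),'u,v side bar',onz('side',365,212,45.))
# plate top edge
m=(g>140);z=np.zeros_like(m);z[236:292,249:290]=1;m&=z
v,u=np.nonzero(m);R=cv2.minAreaRect(np.c_[u,v].astype(np.float32));bx=cv2.boxPoints(R);print('plate',R)
E=[onz('top',*p,68.)[:2] for p in bx];print(np.round(E,1),np.mean(E,0))
rb=cv2.boxPoints(((268.64,263.18),(51.4,30.64),78.11));print('rack corners',np.round([onz('top',*p,7.)[:2] for p in rb],1))
E
```

```text
ring fit [ 538.95409143 -148.2148271 ] R 36.9629472682757
top lug [ 560.55684751 -171.23771851   78.18637434] 39 -46.82272559628598
side lug [ 556.05433219 -173.2389377    76.21455619] 31 -55.653228566050736
bar 390.9310344827586 234.6551724137931 [ 580.97758803 -140.9559416    45.        ] 9.800221406832787 42.64581673946525
rack [517.38947715 136.75101254   7.        ] u,v side bar [ 582.25682123 -139.9780457    45.        ]
plate ((269.01922607421875, 263.09613037109375), (54.32416915893555, 33.33974075317383), 78.69007110595703)
[[567.7 178.4]
 [582.2 106.6]
 [465.2  82.6]
 [450.9 154.1]] [516.49996196 130.41196596]
rack corners [[568.2 183.9]
 [582.9 114.7]
 [466.8  89.7]
 [452.3 158.6]]
```

```bash
python3 -m creep '[25,-12,3,0,0,0.6,8, 25,-12,3,0,0,0.6,8, 25,-12,3,0,0,0.6,8, 25,-12,3,0,0,0.6,8, 25,-12,3,0,0,0.6,8, 49.8,-24.5,9,0,0,1.157,4, 49.8,-24.5,9,0,0,1.157,4, 49.8,-24.5,9,0,0,1.157,4, 49.8,-24.5,9,0,0,1.157,4, 49.8,-24.5,9,0,0,1.157,4, 49.8,-24.5,9,0,0,1.157,4, 49.8,-24.5,9,0,0,1.157,4, 49.8,-24.5,9,0,0,1.157,4, 49.8,-24.5,9,0,0,1.157,4, 49.8,-24.5,9,0,0,1.157,4, 49.8,-24.5,9,0,0,1.157,4, 49.8,-24.5,9,0,0,1.157,4, 49.8,-24.5,9,0,0,1.157,4, 49.8,-24.5,9,0,0,1.157,4, 49.8,-24.5,9,0,0,1.157,4]'
python3 - <<'E'
from h import *
s=arm.observe();print(s['q'],s['eef_pos'],s['tool_rot'],s['width'])
c=arm.camera_params('wrist');print(c)
p,d=arm.capture('wrist');np.savez('w1.npz',p=p,d=d);cv2.imwrite('pics/w1.png',p[...,::-1])
E
```

```text
time: 1.77
eef_pos: [557.4, -173.3, 160.6]
tool_rot: [[0.615, -0.789, 0.0], [-0.789, -0.615, -0.0], [0.0, -0.0, -1.0]]
wrist_force: [0.2, 0.8, 0.1]
width: 0.466
gripper_force: 0.0
[-3.81142732e-01  5.14579331e-01  1.64321699e+00 -3.31025059e-05
  9.83551757e-01  2.09826219e+00] [ 557.40650242 -173.28667344  160.6251116 ] [[ 6.14858112e-01 -7.88637721e-01  2.16772583e-04]
 [-7.88637719e-01 -6.14858142e-01 -1.16556299e-04]
 [ 2.25205082e-04 -9.92894491e-05 -9.99999970e-01]] 0.4658537746428791
{'fx': 371.64829954431775, 'fy': 371.64829954431775, 'cx': 327.7532047729153, 'cy': 244.2308092828342, 'position': array([ 599.11909013, -224.01416058,  284.45823377]), 'attitude': array([[-0.78897407, -0.59270715, -0.1619202 ],
       [-0.61442556,  0.76154322,  0.20623566],
       [ 0.00107187,  0.2622025 , -0.96501228]])}
```

View pics/w1.png

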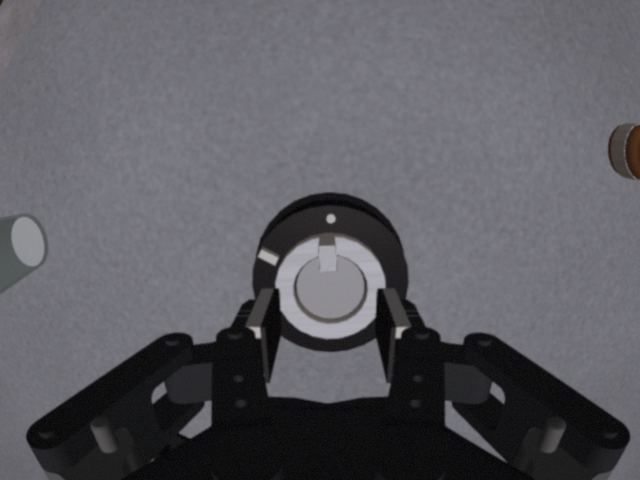

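The wrist view shows the lug at (328,262), the dot at (330,218), the bar at (268,257) and the lens at (331,287). I'll cast these rays.

```bash
cat >> h.py <<'E'
def wray(u,v,c):
    x,y=(u-c['cx']),(v-c['cy']);r=np.hypot(x,y);th=r/c['fx']
    d=np.array([x/r*np.sin(th),y/r*np.sin(th),np.cos(th)]);return np.array(c['position']),np.array(c['attitude'])@d
def wonz(u,v,z,c):
    p,d=wray(u,v,c);return p+d*(z-p[2])/d[2]
E
python3 - <<'E'
from h import *
w=np.load('w1.npz');p=w['p'];d=w['d'];c=arm.camera_params('wrist')
g=cv2.cvtColor(p,cv2.COLOR_RGB2GRAY).astype(int)
def blob(u,v,r,th):
    m=(g>th).astype(np.uint8);m[:v-r]=0;m[v+r:]=0;m[:,:u-r]=0;m[:,u+r:]=0
    y,x=np.nonzero(m);return x.mean(),y.mean(),len(x)
for r in g[205:275:6,300:360:4]:print(r)
B=blob(268,257,14,160);D=blob(330,218,8,150)
b=wonz(*B[:2],46,c);dt=wonz(*D[:2],41,c);L=wonz(331,287,46,c)
m=(g>0).astype(np.uint8)
print('bar',B,b,'dot',D,dt,'lens',L)
print('depth',d[262,328],d[250,328],d[240,328],d[287,331])
for C in(L[:2],np.array([539,-148.2])):
  for q in(b,dt):print(np.degrees(np.arctan2(*(q[:2]-C)[::-1])),np.hypot(*(q[:2]-C)))
E
```

```text
[22 13  5  8 13 15 22 33 29 23 15 11  4  7 11]
[26 40 42 42 45 45 42 47 43 42 39 45 43 43 44]
[ 41  39  41  39  39  45  45 169 174  60  43  41  44  43  43]
[40 39 44 38 43 36 42 79 90 41 44 41 43 40 46]
[36 40 40 41 38 39 42 41 41 43 39 39 40 41 41]
[39 39 41 59 71 74 79 79 78 89 86 77 56 42 39]
[ 58  93 143 165 166  80  81  78  80 160 167 167 167 147 105]
[171 172 172 171 172 162 166 166 165 157 171 174 172 174 172]
[170 169 169 168 166 165 164 166 167 161 166 166 166 167 167]
[166 166 162 138 139 163 164 168 168 156 145 140 124 167 168]
[168 126 143 143 145 151 168 166 166 143 146 143 143 143 108]
[108 143 143 144 143 152 154 149 144 139 145 144 144 142 145]
bar (np.float64(268.7521367521368), np.float64(257.7264957264957), 117) [ 584.92672741 -140.94501001   46.        ] dot (np.float64(330.375), np.float64(218.27083333333334), 48) [ 568.01848631 -187.14079202   41.        ] lens [ 538.66216326 -150.23917257   46.        ]
depth 215.18716 213.53912 224.03862 255.252
11.359044441993218 47.188890147450785
-51.49671973103549 47.15424924071613
8.97676682200177 46.49622748128006
-53.30670244237783 48.56395608853812
```

```bash
python3 - <<'E'
from h import *
p=np.load('w1.npz')['p'];cv2.imwrite('pics/w1c.png',cv2.resize(p[185:365,230:430],(800,720),interpolation=cv2.INTER_CUBIC)[:600,:,::-1])
E
```

```text
(no output)
```

View pics/w1c.png

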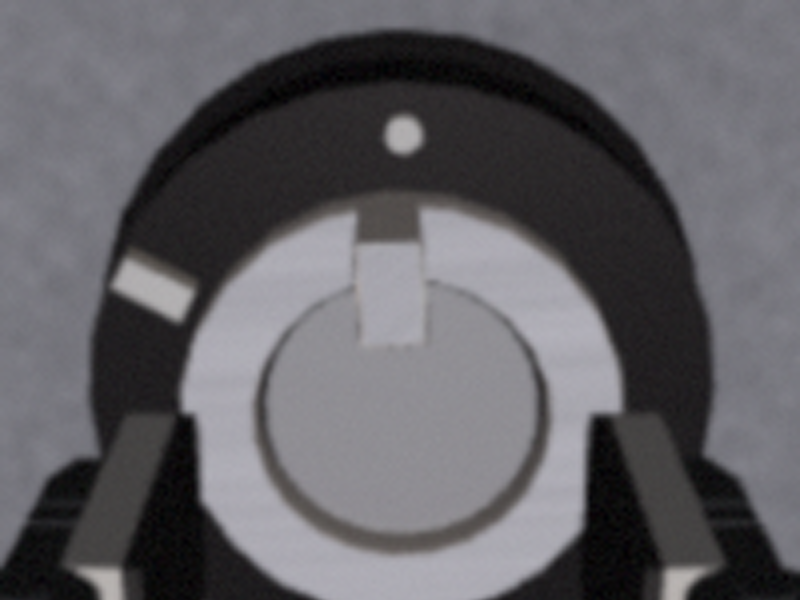

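```bash
python3 - <<'E'
from h import *
c=arm.camera_params('wrist')
l=wonz(230+391.5/4,185+293.5/4,79,c);L=wonz(230+402/4,185+415/4,46,c);R=arm.observe()['tool_rot'];e=arm.observe()['eef_pos']
R=np.array(R)
print(l,L,np.hypot(*(l-L)[:2]),np.degrees(np.arctan2(*(l-L)[:2][::-1])),'shift',R.T@(l-e))
# exact arcs: centre relative in tool
for C in(L,):
  print('C tool',R.T@(C-e), 'lug rel C',R.T@(l-C))
E
```

```text
[ 559.47057615 -173.37135243   79.        ] [ 538.13000659 -149.0001469    46.        ] 32.39406686712005 -48.793090561411795 shift [ 1.29746324 -1.44282691 81.63030656]
C tool [-31.05499824   0.40582357 114.61933952] lug rel C [ 32.35246148  -1.84865049 -32.98903296]
```

```bash
python3 -m creep '[0.05,-0.15,4,0,0,-0.05,4, 0.05,-0.15,7,0,0,-0.05,4, 0.05,-0.15,8.3,0,0,-0.05,4, 0.05,-0.15,8.3,0,0,-0.05,4, 0.05,-0.15,8.3,0,0,-0.05,0, 0.05,-0.15,8.3,0,0,-0.05,0, 0.05,-0.15,8.3,0,0,-0.05,0, 0.05,-0.15,8.3,0,0,-0.05,0, 0.05,-0.15,8.3,0,0,-0.05,0, 0.05,-0.15,8.3,0,0,-0.05,0, 0.05,-0.15,8.3,0,0,-0.05,0, 0.05,-0.15,8.3,0,0,-0.05,0]'
python3 - <<'E'
from h import *
s=arm.observe();R=np.array(s['tool_rot']);e=np.array(s['eef_pos']);print(s['q'])
C=np.array([538.5,-149.3]);r=e[:2]-C;print('rad',np.hypot(*r),'ang',np.degrees(np.arctan2(r[1],r[0])),'toolx ang',np.degrees(np.arctan2(R[1,0],R[0,0])))
for a in np.arange(.1,1.11,.1):
    c,n=np.cos(a),np.sin(a);dl=np.array([[c-1,-n],[n,c-1]])@r
    print(round(a,2),(R.T@[*dl,0]/10).round(2))
E
```

```text
time: 2.82
eef_pos: [559.7, -173.2, 79.3]
tool_rot: [[0.655, -0.756, 0.001], [-0.756, -0.655, -0.002], [0.003, 0.001, -1.0]]
wrist_force: [-5.2, -8.1, 4.3]
width: 0.103
gripper_force: 58.6
[-0.37881249  0.63398202  1.67982455 -0.00245835  0.82561227  2.05007821]
rad 31.948835119387294 ang -48.4454255281228 toolx ang -49.06973739494317
0.1 [-0.02 -0.32 -0.  ]
0.2 [-0.07 -0.63 -0.  ]
0.3 [-0.15 -0.94 -0.  ]
0.4 [-0.27 -1.24 -0.  ]
0.5 [-0.41 -1.53 -0.  ]
0.6 [-0.58 -1.8  -0.  ]
0.7 [-0.77 -2.05 -0.  ]
0.8 [-0.99 -2.28 -0.  ]
0.9 [-1.24 -2.49 -0.  ]
1.0 [-1.5  -2.67 -0.01]
1.1 [-1.78 -2.83 -0.01]
```

```bash
python3 -m creep '[-0.02,-0.32,0,0,0,-0.1,0, -0.07,-0.63,0,0,0,-0.2,0, -0.15,-0.94,0,0,0,-0.3,0, -0.27,-1.24,0,0,0,-0.4,0, -0.41,-1.53,0,0,0,-0.5,0, -0.58,-1.8,0,0,0,-0.6,0, -0.77,-2.05,0,0,0,-0.7,0, -0.99,-2.28,0,0,0,-0.8,0, -1.24,-2.49,0,0,0,-0.9,0, -1.5,-2.67,0,0,0,-1.0,0, -1.64,-2.75,0,0,0,-1.05,0, -1.64,-2.75,0,0,0,-1.05,0, -1.64,-2.75,0,0,0,-1.05,0, -1.64,-2.75,0,0,0,-1.05,0]'
python3 -m creep '[0,0,0,0,0,0,3, 0,0,0,0,0,0,3, 0,0,0,0,0,0,3, 0,0,0,0,0,0,3, 0,0,-4,0,0,0,3, 0,0,-8,0,0,0,3, 0,0,-10,0,0,0,3, 0,0,-10,0,0,0,3, 0,0,-10,0,0,0,3]'
python3 - <<'E'
from h import *
s=arm.observe();print(s['q'],s['eef_pos'],s['tool_rot']);c=arm.camera_params('wrist')
p,d=arm.capture('wrist');np.savez('w2.npz',p=p,d=d);cv2.imwrite('pics/w2.png',cv2.resize(p[165:345,230:430],(640,576),interpolation=cv2.INTER_CUBIC)[...,::-1])
E
```

```text
time: 3.98
eef_pos: [568.4, -143.5, 79.1]
tool_rot: [[0.981, 0.193, -0.002], [0.193, -0.981, -0.003], [-0.003, 0.003, -1.0]]
wrist_force: [-13.9, -14.1, 9.4]
width: 0.097
gripper_force: 60.4
time: 4.73
eef_pos: [570.0, -141.4, 178.5]
tool_rot: [[0.981, 0.192, 0.002], [0.192, -0.981, -0.001], [0.002, 0.001, -1.0]]
wrist_force: [0.1, -0.1, -0.2]
width: 0.351
gripper_force: 0.0
[-3.22505966e-01  4.96768477e-01  1.62162917e+00  9.85755223e-05
  1.02060639e+00  1.05520408e+00] [ 570.03045149 -141.43927515  178.51431966] [[ 9.81423710e-01  1.91836759e-01  2.48179661e-03]
 [ 1.91839102e-01 -9.81426110e-01 -7.40753248e-04]
 [ 2.29359629e-03  1.20309843e-03 -9.99996646e-01]]
```

View pics/w2.png

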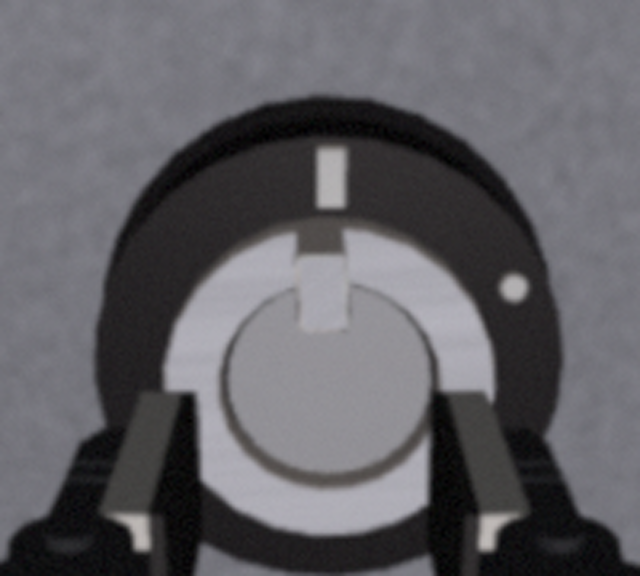

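```bash
python3 - <<'E'
from h import *
c=arm.camera_params('wrist');f=lambda u,v,z:wonz(230+u/3.2,165+v/3.2,z,c)
L=f(330,385,46);a=lambda p:np.degrees(np.arctan2(*(p-L)[:2][::-1]))
for n,q in dict(lug=f(324,292,79),bar=f(332,178,46),dot=f(514,288,41),base=f(320,253,79),basebot=f(319,226,52)).items():print(n,q,a(q),np.hypot(*(q-L)[:2]))
print(L)
from numpy import load
p=load('w2.npz')['p'];g=cv2.cvtColor(p,cv2.COLOR_RGB2GRAY)
# fit ring outer contour lower part
E
```

```text
lug [ 568.77743018 -142.29252257   79.        ] 14.153277750775416 32.62405509655406
bar [ 584.78344422 -141.23222916   46.        ] 10.741559485211353 48.48940600315092
dot [ 566.61617738 -187.78569221   41.        ] -51.846917495399104 47.70829784110468
base [ 576.37295738 -140.00316636   79.        ] 14.665661999826963 40.550428003610925
basebot [ 575.07231529 -140.20637114   52.        ] 14.859432428320046 39.24093866584486
[ 537.14367614 -150.26965093   46.        ]
```

The lug is about 3.7° past the bar (≈1.165 rad), which is within tolerance but off centre. I'll nudge it back by about 0.06 rad.

```bash
python3 -m creep '[-0.1,0,5,0,0,-0.06,3, -0.1,0,8.5,0,0,-0.06,3, -0.1,0,9.9,0,0,-0.06,3, -0.1,0,9.9,0,0,-0.06,3, -0.1,0,9.9,0,0,-0.06,0, -0.1,0,9.9,0,0,-0.06,0, -0.1,0,9.9,0,0,-0.06,0, -0.1,0,9.9,0,0,-0.06,0, -0.1,0.1,9.9,0,0,-0.03,0, -0.1,0.2,9.9,0,0,0.0,0, -0.1,0.2,9.9,0,0,0.0,0, -0.1,0.2,9.9,0,0,0.0,0, -0.1,0.2,9.9,0,0,0,3, -0.1,0.2,9.9,0,0,0,3, -0.1,0.2,9.9,0,0,0,3, -0.1,0.2,6,0,0,0,3, -0.1,0.2,2,0,0,0,3, -0.1,0.2,0,0,0,0,3, -0.1,0.2,0,0,0,0,3, -0.1,0.2,0,0,0,0,3]'
python3 - <<'E'
from h import *
s=arm.observe();print(s['q'],s['eef_pos'],s['tool_rot']);c=arm.camera_params('wrist')
p,d=arm.capture('wrist');np.savez('w3.npz',p=p,d=d);cv2.imwrite('pics/w3.png',cv2.resize(p[165:345,230:430],(640,576),interpolation=cv2.INTER_CUBIC)[...,::-1])
E
```

```text
time: 6.45
eef_pos: [569.5, -143.7, 179.0]
tool_rot: [[0.981, 0.192, 0.003], [0.192, -0.981, -0.001], [0.003, 0.001, -1.0]]
wrist_force: [0.7, -0.7, -0.6]
width: 0.354
gripper_force: 0.0
[-3.26452372e-01  4.95988921e-01  1.62164140e+00  9.81918314e-05
  1.02082444e+00  1.05138378e+00] [ 569.47017808 -143.68861379  178.96625265] [[ 9.81446547e-01  1.91712497e-01  2.99901872e-03]
 [ 1.91716005e-01 -9.81450006e-01 -9.26985118e-04]
 [ 2.76567231e-03  1.48474623e-03 -9.99995073e-01]]
```

View pics/w3.png

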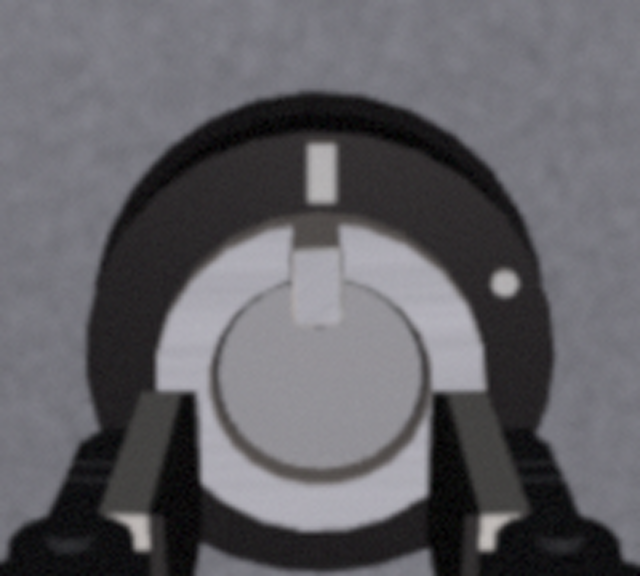

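The lug now stands at the bar ((316,285) against the bar at (321,173)), about +0.03 rad off. Moving over the plate.

```bash
python3 -m creep '[1.6,-28.5,2,0,0,-0.018,5, 1.6,-28.5,2,0,0,-0.018,5, 1.6,-28.5,2,0,0,-0.018,5, 1.6,-28.5,2,0,0,-0.018,5, 1.6,-28.5,2,0,0,-0.018,5, 1.6,-28.5,2,0,0,-0.018,5, 1.6,-28.5,2,0,0,-0.018,5, 1.6,-28.5,2,0,0,-0.018,5, 1.6,-28.5,2,0,0,-0.018,5, 1.6,-28.5,2,0,0,-0.018,5, 1.6,-28.5,2,0,0,-0.018,5]'
python3 - <<'E'
from h import *
s=arm.observe();print(s['q'],s['eef_pos'],s['tool_rot']);c=arm.camera_params('wrist');print(c)
p,d=arm.capture('wrist');np.savez('w4.npz',p=p,d=d);cv2.imwrite('pics/w4.png',cv2.resize(p[165:345,220:440],(770,630),interpolation=cv2.INTER_CUBIC)[:600,:,::-1])
E
```

```text
time: 7.42
eef_pos: [530.0, 138.1, 156.8]
tool_rot: [[0.978, 0.208, -0.001], [0.208, -0.978, -0.0], [-0.001, 0.0, -1.0]]
wrist_force: [0.6, -0.5, -0.4]
width: 0.587
gripper_force: 0.0
[ 1.70025794e-01  4.62326753e-01  1.74252272e+00 -1.80551731e-04
  9.37711252e-01  1.53122482e+00] [529.97708649 138.13225959 156.79342555] [[ 9.78092083e-01  2.08170634e-01 -9.29470959e-04]
 [ 2.08170434e-01 -9.78092519e-01 -3.07266274e-04]
 [-9.73072407e-04  1.07046336e-04 -9.99999521e-01]]
{'fx': 371.64829954431775, 'fy': 371.64829954431775, 'cx': 327.7532047729153, 'cy': 244.2308092828342, 'position': array([595.91160639, 153.49545309, 280.5730786 ]), 'attitude': array([[ 2.07630647e-01, -9.43473601e-01, -2.58354560e-01],
       [-9.78207244e-01, -2.00172140e-01, -5.51516205e-02],
       [ 3.18712873e-04,  2.64175469e-01, -9.64474582e-01]])}
```

View pics/w4.png

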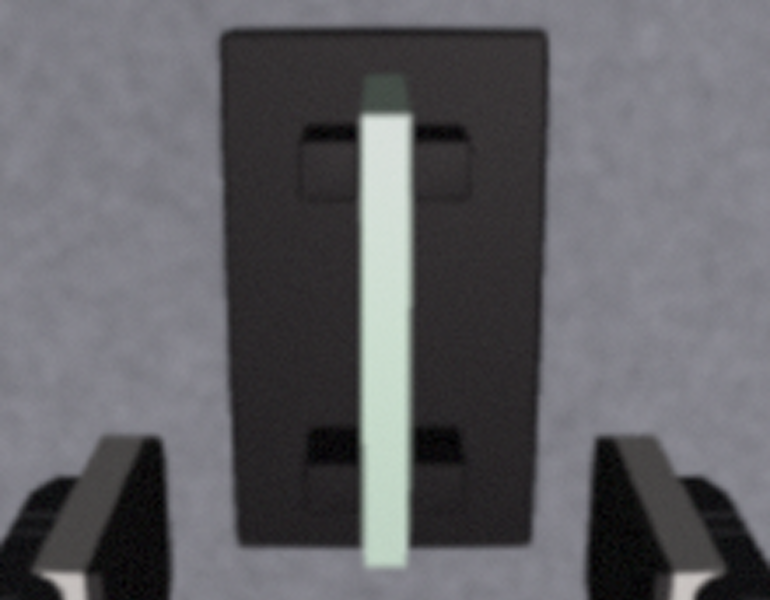

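The plate's top edge runs from far end (386,113) to (386,567) in the crop (the notch step at the near end), centred between the fingers.

```bash
python3 - <<'E'
from h import *
c=arm.camera_params('wrist');s=arm.observe();R=np.array(s['tool_rot']);e=s['eef_pos']
f=lambda u,v,z:wonz(220+u/3.5,165+v/3.5,z,c)
A=f(386.5,113,68);N=f(386.5,567,68);u=(N-A)/np.linalg.norm(N-A);ctr=A+45*u
print(A,N,np.linalg.norm(N-A),u,ctr,'near end at z54',f(386.5,567,54))
g=ctr-10*u
print('grip shift tool mm',R.T@(np.array([g[0],g[1],57])-e))
E
```

```text
[566.84514059 145.52259275  68.        ] [485.41349669 128.09062441  68.        ] 83.27656421617445 [-0.97784586 -0.20932622  0.        ] [522.8420767  136.10291288  68.        ] near end at z54 [478.13694386 126.42923971  54.        ]
grip shift tool mm [ 2.5499902   0.37841306 99.97749307]
```

The far end is at x=567. The near edge at z=54 gives a length of 90.7 mm, so the notch is at the near end. Grasping the plate.

```bash
python3 -m creep '[0.2,0,4,0,0,0,4.5, 0.2,0,7,0,0,0,4, 0.2,0,9,0,0,0,4, 0.2,0,10,0,0,0,4, 0.2,0,10,0,0,0,4, 0.2,0,10,0,0,0,4, 0.2,0,10,0,0,0,0, 0.2,0,10,0,0,0,0, 0.2,0,10,0,0,0,0, 0.2,0,10,0,0,0,0, 0.2,0,10,0,0,0,0, 0.2,0,10,0,0,0,0, 0.2,0,10,0,0,0,0, 0.2,0,10,0,0,0,0]'
python3 -m creep '[0,0,-2,0,0,0,0, 0,0,-4,0,0,0,0, 0,0,-6,0,0,0,0, 0,0,-8,0,0,0,0, 0,0,-10,0,0,0,0, 0,0,-12,0,0,0,0, 0,0,-14,0,0,0,0, 0,0,-16,0,0,0,0, 0,0,-18,0,0,0,0, 0,0,-20,0,0,0,0, 0,0,-20,0,0,0,0, 0,0,-20,0,0,0,0, 0,0,-20,0,0,0,0, 0,0,-20,0,0,0,0]'
python3 - <<'E'
from h import *
from scipy.optimize import lsq_linear
s=arm.observe();print(s['q'],s['width'])
o=[(.351,1.652,550,250.3),(.514579,1.643217,np.hypot(557.4065,173.28667),160.625),(.63398,1.67982,np.hypot(559.7,173.2),79.3),(.496768,1.621629,np.hypot(570.03,141.439),178.514),(.4623268,1.7425227,np.hypot(529.977,138.132),156.793),(s['q'][1],s['q'][2],np.hypot(*s['eef_pos'][:2]),s['eef_pos'][2])]
A=[];b=[]
for q2,q3,r,z in o:
    A+=[[np.sin(q2),np.sin(q2+q3),1,0],[np.cos(q2),np.cos(q2+q3),0,1]];b+=[r,z]
x=np.linalg.lstsq(np.array(A),np.array(b),rcond=None);print(x[0],np.array(A)@x[0]-b)
E
```

```text
time: 8.63
eef_pos: [532.8, 139.1, 58.6]
tool_rot: [[0.978, 0.21, 0.002], [0.21, -0.978, -0.001], [0.002, 0.001, -1.0]]
wrist_force: [0.5, -5.7, 4.2]
width: 0.085
gripper_force: 58.3
time: 9.8
eef_pos: [531.4, 139.5, 256.2]
tool_rot: [[0.978, 0.209, -0.002], [0.209, -0.978, -0.0], [-0.002, -0.0, -1.0]]
wrist_force: [-0.3, 0.5, -1.7]
width: 0.083
gripper_force: 58.6
[1.71974225e-01 3.44377861e-01 1.64534906e+00 4.21497567e-05
 1.15363344e+00 1.53190834e+00] 0.08285705495045412
[446.06226313 434.15382831   2.04638467  13.30388684] [-0.34973312  0.0141895  -0.65775004  0.51329162  0.1163188  -0.32067182
 -2.01132671  0.8975257   3.09054126 -1.45499623 -0.18805018  0.35066125]
```

```bash
cat > ik.py <<'E'
from h import *
from scipy.spatial.transform import Rotation as Ro
from scipy.optimize import least_squares
lo=np.array([-2.75,-.79,.01,-1.57,.07,-2.87]);hi=np.array([2.75,2.1,2.65,4.71,3.14,2.87])
def fk(q,L3,s):
    R1=Ro.from_euler('Z',q[0]);Ru=R1*Ro.from_euler('Y',q[1]);Rf=Ru*Ro.from_euler('Y',q[2])
    R=Rf*Ro.from_euler('ZYZ',[s*q[3],q[4],q[5]+np.pi/2])
    p=R1.apply([2,0,13.3+L3])+Ru.apply([0,0,446.06])+Rf.apply([0,0,434.15])+R.apply([0,0,L3]);return p,R
def ik(p,R,q,L3,s):
    def f(x):
        a,b=fk(x,L3,s);return np.r_[(a-p)/100,(R.inv()*b).as_rotvec()]
    return least_squares(f,np.clip(q,lo+1e-6,hi-1e-6),bounds=(lo,hi))
E
cat > scan.py <<'E'
from ik import *
s0=arm.observe();q0=np.array(s0['q']);R0=Ro.from_matrix(np.array(s0['tool_rot']))
for L3 in(230,300):
 for s in(1,-1):
  for yaw in(-40,-20,0,20,40):
   for tilt in(50,):
    q=q0.copy();ok=True;worst=0;dm=0
    for k in np.linspace(0,1,25):
        R=Ro.from_euler('Z',np.radians(yaw)*k)*R0*Ro.from_euler('X',np.radians(tilt)*k)
        c=np.array([522,137,236])*(1-k)+np.array([538,-149.5,190])*k
        p=c-R.apply([-10.4,0,20.6]);r=ik(p,R,q,L3,s);worst=max(worst,r.cost);dm=max(dm,abs(r.x-q).max());q=r.x
    print(L3,s,yaw,tilt,'cost %.1e'%worst,'dmax %.2f'%dm,q.round(2),fk(q,L3,s)[1].as_matrix()[:,1].round(2))
E
python3 scan.py
```

```text
230 1 -40 50 cost 4.8e-18 dmax 0.08 [-0.62  0.53  1.74  0.94  1.23  0.94] [-0.3  -0.57 -0.77]
230 1 -20 50 cost 4.1e-18 dmax 0.08 [-0.58  0.64  1.54  0.77  1.47  0.84] [-0.09 -0.64 -0.77]
230 1 0 50 cost 3.2e-18 dmax 0.08 [-0.52  0.74  1.36  0.61  1.68  0.7 ] [ 0.13 -0.63 -0.77]
230 1 20 50 cost 5.0e-18 dmax 0.08 [-0.44  0.83  1.21  0.45  1.86  0.53] [ 0.34 -0.55 -0.77]
230 1 40 50 cost 5.8e-18 dmax 0.08 [-0.36  0.88  1.11  0.25  1.99  0.31] [ 0.51 -0.4  -0.77]
230 -1 -40 50 cost 2.3e-18 dmax 0.08 [-0.62  0.53  1.74 -0.94  1.23  0.94] [-0.3  -0.57 -0.77]
230 -1 -20 50 cost 3.7e-18 dmax 0.08 [-0.58  0.64  1.54 -0.77  1.47  0.84] [-0.09 -0.64 -0.77]
230 -1 0 50 cost 1.9e-18 dmax 0.08 [-0.52  0.74  1.36 -0.61  1.68  0.7 ] [ 0.13 -0.63 -0.77]
230 -1 20 50 cost 2.6e-18 dmax 0.08 [-0.44  0.83  1.21 -0.45  1.86  0.53] [ 0.34 -0.55 -0.77]
230 -1 40 50 cost 3.9e-18 dmax 0.08 [-0.36  0.88  1.11 -0.25  1.99  0.31] [ 0.51 -0.4  -0.77]
300 1 -40 50 cost 4.7e-22 dmax 0.08 [-0.71  0.58  1.72  0.9   1.26  0.87] [-0.3  -0.57 -0.77]
300 1 -20 50 cost 4.7e-22 dmax 0.08 [-0.65  0.72  1.47  0.73  1.5   0.79] [-0.09 -0.64 -0.77]
300 1 0 50 cost 1.7e-17 dmax 0.08 [-0.57  0.85  1.24  0.58  1.73  0.68] [ 0.13 -0.63 -0.77]
300 1 20 50 cost 1.3e-17 dmax 0.08 [-0.48  0.96  1.03  0.43  1.92  0.52] [ 0.34 -0.55 -0.77]
300 1 40 50 cost 4.7e-22 dmax 0.09 [-0.38  1.03  0.88  0.25  2.07  0.31] [ 0.51 -0.4  -0.77]
300 -1 -40 50 cost 4.9e-23 dmax 0.08 [-0.71  0.58  1.72 -0.9   1.26  0.87] [-0.3  -0.57 -0.77]
300 -1 -20 50 cost 2.9e-17 dmax 0.08 [-0.65  0.72  1.47 -0.73  1.5   0.79] [-0.09 -0.64 -0.77]
300 -1 0 50 cost 1.8e-17 dmax 0.08 [-0.57  0.85  1.24 -0.58  1.73  0.68] [ 0.13 -0.63 -0.77]
300 -1 20 50 cost 1.6e-17 dmax 0.08 [-0.48  0.96  1.03 -0.43  1.92  0.52] [ 0.34 -0.55 -0.77]
300 -1 40 50 cost 1.2e-17 dmax 0.09 [-0.38  1.03  0.88 -0.25  2.07  0.31] [ 0.51 -0.4  -0.77]
```

The tilt sign must be negative, because the label face (tool +y) has to rise.

```bash
sed -i 's/(-40,-20,0,20,40)/(-80,-50,-25,0,25,45)/; s/(50,)/(-50,)/; s/(230,300)/(200,250,300)/; s/in(1,-1)/in(1,)/' scan.py; python3 scan.py
```

```text
200 1 -80 -50 cost 6.2e-17 dmax 0.08 [-0.14  0.79  1.25 -0.41  1.88  2.66] [-0.6  -0.24  0.77]
200 1 -50 -50 cost 9.9e-19 dmax 0.08 [-0.03  0.68  1.45 -0.67  1.61  2.38] [-0.39 -0.51  0.77]
200 1 -25 -50 cost 1.7e-18 dmax 0.08 [ 0.02  0.56  1.65 -0.87  1.34  2.21] [-0.14 -0.63  0.77]
200 1 0 -50 cost 1.0e-18 dmax 0.08 [ 0.03  0.43  1.86 -1.09  1.02  2.09] [ 0.14 -0.63  0.77]
200 1 25 -50 cost 8.2e-20 dmax 0.10 [-0.02  0.31  2.05 -1.37  0.66  2.01] [ 0.39 -0.51  0.77]
200 1 45 -50 cost 7.7e-04 dmax 0.18 [-0.12  0.23  2.13 -1.57  0.34  1.89] [ 0.56 -0.36  0.74]
250 1 -80 -50 cost 4.0e-17 dmax 0.08 [-0.11  0.88  1.13 -0.4   1.92  2.66] [-0.6  -0.24  0.77]
250 1 -50 -50 cost 1.4e-18 dmax 0.08 [ 0.01  0.74  1.38 -0.64  1.64  2.41] [-0.39 -0.51  0.77]
250 1 -25 -50 cost 9.5e-24 dmax 0.08 [ 0.08  0.6   1.63 -0.84  1.36  2.26] [-0.14 -0.63  0.77]
250 1 0 -50 cost 9.5e-24 dmax 0.08 [ 0.11  0.45  1.89 -1.08  1.05  2.16] [ 0.14 -0.63  0.77]
250 1 25 -50 cost 1.9e-19 dmax 0.10 [ 0.05  0.3   2.12 -1.41  0.7   2.12] [ 0.39 -0.51  0.77]
250 1 45 -50 cost 2.5e-03 dmax 0.16 [-0.07  0.21  2.2  -1.57  0.38  1.94] [ 0.58 -0.38  0.72]
300 1 -80 -50 cost 4.7e-22 dmax 0.08 [-0.09  0.98  0.99 -0.39  1.96  2.67] [-0.6  -0.24  0.77]
300 1 -50 -50 cost 6.2e-18 dmax 0.08 [ 0.05  0.81  1.3  -0.62  1.67  2.43] [-0.39 -0.51  0.77]
300 1 -25 -50 cost 4.7e-22 dmax 0.08 [ 0.14  0.65  1.6  -0.81  1.38  2.31] [-0.14 -0.63  0.77]
300 1 0 -50 cost 4.7e-22 dmax 0.08 [ 0.18  0.47  1.9  -1.06  1.07  2.23] [ 0.14 -0.63  0.77]
300 1 25 -50 cost 3.2e-19 dmax 0.10 [ 0.13  0.3   2.18 -1.43  0.74  2.22] [ 0.39 -0.51  0.77]
300 1 45 -50 cost 4.6e-03 dmax 0.17 [-0.02  0.18  2.27 -1.57  0.42  1.99] [ 0.59 -0.38  0.71]
```

```bash
python3 -m creep '[-0.4,3,0,-0.1,0,0,0, -0.8,6,0,-0.2,0,0,0, -1.2,9,0,-0.3,0,0,0, -1.6,12,0,-0.38,0,0,0, -2.1,15,1,-0.46,0,0,0, -2.6,18,2,-0.54,0,0,0, -3,20,3,-0.62,0,0,0, -3.4,22,4,-0.7,0,0,0, -3.8,24,5,-0.76,0,0,0, -4.1,25.5,6,-0.82,0,0,0, -4.3,26.5,7,-0.88,0,0,0, -4.3,26.8,7.7,-0.92,0,0,0, -4.3,26.8,8,-0.92,0,0,0, -4.3,26.8,8,-0.92,0,0,0, -4.3,26.8,8,-0.92,0,0,0, -4.3,26.8,8,-0.92,0,0,0, -4.3,26.8,8,-0.92,0,0,0, -4.3,26.8,8,-0.92,0,0,0]'
python3 - <<'E'
from h import *
s=arm.observe();R=np.array(s['tool_rot']);e=np.array(s['eef_pos']);print(s['time'],s['q'],'plate',e+R@[-10.4,0,20.6],R.round(3),s['width'],s['wrist_force'])
ims=[]
for n in('top','side'):
    p,d=arm.capture(n);ims.append(p);np.savez(n+'5.npz',p=p,d=d)
a=cv2.resize(ims[0][190:320,310:470],(400,325),interpolation=cv2.INTER_CUBIC);b=cv2.resize(ims[1][130:260,300:460],(400,325),interpolation=cv2.INTER_CUBIC)
w,_=arm.capture('wrist');w=cv2.resize(w,(366,275));w=np.hstack([w,np.zeros((275,434,3),np.uint8)])
cv2.imwrite('pics/f.png',np.vstack([np.hstack([a,b]),w])[...,::-1])
E
```

```text
time: 11.3
eef_pos: [546.2, -131.4, 177.9]
tool_rot: [[0.978, 0.126, 0.167], [0.209, -0.593, -0.778], [0.001, 0.795, -0.606]]
wrist_force: [-0.1, 0.1, -0.5]
width: 0.08
gripper_force: 58.7
11.3 [ 0.02634712  0.52596918  1.88491983 -1.20969265  0.9894717   2.24053146] plate [ 539.49818326 -149.60655612  165.4287432 ] [[ 0.978  0.126  0.167]
 [ 0.209 -0.593 -0.778]
 [ 0.001  0.795 -0.606]] 0.07969248115934481 [-0.1012536   0.1124154  -0.53210844]
```

View pics/f.png

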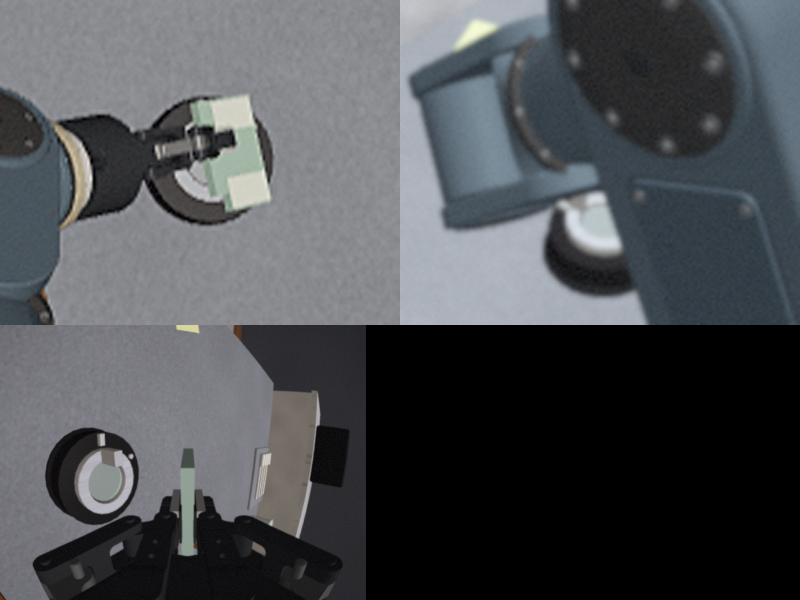

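The plate is held over the lamp with its label face up, and the wrist view shows the lug still at the bar. The centre computes to (539,-150,165), against a lens axis of about (538,-149). Handing in.

```bash
python3 -m creep '[0,0,0,0,0,0,0, 0,0,0,0,0,0,0, 0,0,0,0,0,0,0, 0,0,0,0,0,0,0]'; python3 -c "
from cell import arm
print(arm.sign_off())"
```

```text
time: 11.78
eef_pos: [546.0, -131.5, 177.3]
tool_rot: [[0.978, 0.127, 0.166], [0.209, -0.592, -0.778], [-0.0, 0.796, -0.606]]
wrist_force: [0.3, -0.3, -0.6]
width: 0.083
gripper_force: 58.7
the job is handed in; nothing more can be done
None
```

I handed the job in at about 12 s, and no verdict came back: by my measurements the collar is at about 1.13 rad (locked is 1.10), and the plate is held still about 120 mm above the lens, gripped off its label end, label face up about 37° from vertical, length level.

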